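# Turn a steel cover plate over against the flared end wall of an inspection tray

### The job

The blue face of the steel cover plate has been checked, so turn the plate over in its inspection tray without gripping it or picking it up: with the fingertips push it along the tray and on up against the tall sloping end wall until it stands leaning there with its lower edge at the foot of that wall, then reach behind and push its top edge back so that it falls over into the tray. It must end lying flat on the tray floor with the bare metal face up; leave the loupe, the ring gauge and the lacquer jar where they are.

Things in the scene. Friction and masses are not known exactly. Their poses are not given: they have to be found in the camera images.
- plate: Steel cover plate 70 (own x) x 50 (y) x 6 mm (z), about 160 g, four dark corner holes. Own +z face lacquered blue (up at the start), -z face bare metal with a small turned circle. Origin: centre of the bare face (6 mm above the floor once turned over). Its x axis starts within 0.2 rad of the tray's x. Friction about 0.2 on the polished end wall, 0.6 on the rubber floor.
- end_a (a point): Middle of the plate's 50 mm edge face at own -x (half way up the 6 mm thickness): at the start the edge away from the tall end wall, the one to push on, and later the lower edge at the foot of the wall.
- end_b (a point): Middle of the plate's opposite 50 mm edge face, at own +x: at the start the edge towards the tall end wall, which climbs the wall and becomes the top edge.
- tray: Steel tray fixed to the bench. Origin: on the bench, under the floor's centre. Rubber floor 5 mm above the bench, own x -90 to +90 mm, y -55 to +55 mm. Rims 3 mm thick, top 18 mm above the bench, at both sides and the -x end. At x = +90 mm the tall end wall rises over the full width: flat polished steel, 3 mm thick, leaning outwards (+x) at 68 degrees to the floor.
- wall_foot (a point): Middle of the line where floor and tall end wall meet, 5 mm above the bench; axes as the tray's. The plate starts 10 to 50 mm from it. Pushed on at floor level, the plate's leading edge climbs the wall; with its lower edge at the foot it leans on the wall at about 68 degrees, stays there by itself and stands about 25 mm above the lip.
- wall_lip (a point): Middle of the top of the rounded lip of the tall end wall: 46 mm above the bench and about 18 mm further along the tray's +x than wall_foot. Behind it (+x) the bench is free.
- loupe: Black eye loupe standing on the bench beside the tray, 36 mm diameter, 38 mm high. Origin: centre of its underside. Leave alone.
- ring_gauge: Brass-coloured ring gauge lying on the bench beside the tray, 52 mm outside, 30 mm inside, 18 mm high. Origin: centre of its underside. Leave alone.
- lacquer_jar: Small closed glass jar with blue cap beside the tray, 40 mm diameter, 42 mm high. Origin: centre of its underside. Leave alone.
There are look-alikes about, which are no part of the job. There is more than one size of the plate; the one meant has the size given above.

How it is judged:
On the way, in this order (a step that is already met when the one before it is completed fails the run):
1. the plate stands leaning against the tall end wall, tipped up by more than 50 degrees, its lower edge within 20 mm of the foot of the wall (angle between plate's own z axis and vertical between 0.88 and 1.6 rad and x of end_a in the frame of tray above 0.07 m and height (world z) of end_a below 0.02 m and contact force between plate and tray above 0.2 N), for 0.2 s.
2. the plate has gone over: bare face up, lying in the tray (angle between plate's own z axis and vertical above 3.04 rad and height (world z) of plate below 0.016 m), for 0.1 s.
At the end, for the whole second after the job is handed in: The plate lies at rest, flat (within 5 degrees) on the floor of the tray with its bare face up and blue face down, wholly inside the tray; loupe, ring gauge and jar are within 15 mm of where they stood (all of step 2 and x of plate in the frame of tray between -0.06 and 0.06 m and y of plate in the frame of tray between -0.035 and 0.035 m and linear speed of plate below 0.02 m/s and distance of each of loupe, ring_gauge, lacquer_jar from where it was at the start of the episode below 0.015 m); the robot touches nothing.
It fails at once if the plate is lifted or carried: both its 50 mm edges are more than 17 mm above the tray floor at once (height (world z) of each of end_a, end_b above 0.022 m).
It fails at once if the plate is gripped: the middle between the finger pads lies within the plate while the fingers touch it (contact force between the fingers and plate above 0.5 N and x of the grasp point in the frame of plate between -0.034 and 0.034 m and y of the grasp point in the frame of plate between -0.024 and 0.024 m and z of the grasp point in the frame of plate between -0.001 and 0.007 m).
It fails at once if a bystander is shifted by more than 15 mm (distance of any of loupe, ring_gauge, lacquer_jar from where it was at the start of the episode above 0.015 m).
It also fails if it takes over 48 s, if anything falls off the work surface, if the arm or the gripper's body presses on something with over 40 N, if the wrist force passes 120 N, or if a joint passes its speed limit or range.

### The arm

A 6-joint arm with a two-finger parallel gripper is mounted at the origin on the work surface. World frame = base frame: x ahead of the robot, y to its left, z up, the work surface at z = 0. Lengths are in m, angles in rad, forces in N, time in s.
With the tool pointing down it reaches from about 0.275 to 0.75 m from the base axis. Payload 10.2 kg.
Tool frame: the origin (TCP) lies between the finger pads; the fingertips stand 25 mm ahead of it and the grasp point (between the pads) lies 6 mm ahead of it; z points along the fingers, y is the direction in which the jaws open and shut (so a half turn about z gives the same grasp; the last joint's range is limited). The gripper opens to 88 mm and grips with 3 to 60 N. Pads are 18 mm wide; open, the fingers measure 123 mm over their backs; the gripper's body (75 mm by 187 mm) begins 45 mm behind the grasp point.
Start: joints at [-0.223, 0.313, 1.498, -0, 1.331, -0.223], TCP at [0.525, -0, 0.264] pointing down, gripper open.
Joint ranges: [-2.94, 2.94], [-0.97, 2.17], [0.19, 2.56], [-1.23, 4.37], [0.02, 3.11], [-2.88, 2.88]. Speed limits (rad/s): [2.39, 2.39, 3.01, 3.14, 3.14, 3.14].

### API

Orientations are given as a 3x3 rotation matrix whose columns are the frame's x, y, z axes.
In Python, from station import sensors, eyes, robot, models gives the robot as it stands.
- The arm moves only by the shell command python3 -m inch 'ROWS' [OPENING]. ROWS is JSON, a list that holds one entry, the list of rows, each a list of 6 numbers: the shift along the tool's x, y, z in m, then the turn, a rotation vector about the tool's x, y, z in degrees. A call has 1 to 20 rows; each row is the pose to reach, as a shift and turn from the pose commanded when the call began, along the tool's axes at that moment; what a row does not reach only later rows make up. A row lasts 1/8 s, in which the tool goes at most 62.5 mm and 10.7 degrees, less where a joint would pass 70% of its speed; a pose out of reach is approached as far as the arm can. A call with a gripper value outside its range is refused whole. OPENING is the opening, from 0 (shut) to 1 (fully open), set as the call begins (- or left out, the last holds). The fingers move at their own pace and stop on an object; the grip force is fixed at half the most. Time passes only in rows, so rows that repeat a pose let the fingers close. It gives the time, the measured TCP pose, the force and the opening at its end, in the units of the state.
- sensors.get_state(): the state, without advancing time (a new reading comes with each control period).
- eyes.camera(name): name is "scene" or "side" or "wrist"; returns the picture (480x640x3 uint8, red, green, blue); there is no depth.
- eyes.camera_info(name): a dict with "intrinsics" (3x3 intrinsics, pixels), "eye" and "rotation" of the camera in the world; the wrist camera has in their place "tool_from_camera" (4x4, takes a point from camera to tool coordinates, whose origin is the TCP and whose axes are the flange's). Camera axes: x right, y down, z forward; pixel columns grow to the right and rows downward; lengths in m; the calibration is good to about 2 mm. A picture is of the moment at which its call begins: read the wrist's pose just before it. camera_info takes no time and is no camera call.
- robot.finish_job(): hands the job in, once; it reports no verdict.
Trained networks look in the newest picture that a camera, given by its name, has taken for a name from the list of things; names that differ only in an ending like _2 or _b are one class to them, and where a whole thing is asked for, a point or a joint stands for the part that bears it (a point fixed in the world has none). Each returns a list of dicts, best first, with "confidence" (0 to 1); they miss things now and then, are a little off and sometimes report something else, mostly with a low value. They report only what shows in the picture. A call takes as long as a camera call. They do not tell look-alikes from the thing itself.
- models.look_for(thing, camera): "point" ([x, y, z] in m, in world coordinates, good to about 4 mm: the middle of the surface that is visible of it).
- models.pinpoint(thing, camera): "point" ([x, y, z] in m, in world coordinates, good to about 4 mm: a listed point, or the origin of a listed thing).
The state is a dict: "time_s": time; "joints": joint angles; "joint_vel": joint speeds; "joint_efforts": joint torques, N m; "tool_pos": TCP position; "eef_rot": TCP orientation; "wrist_force": force on the tool from outside, world axes, zero at the start; "wrist_torque": the same for the moment, N m; "grip_width": opening from 0.0 (shut) to 1.0 (fully open).
Only numpy, scipy, OpenCV 4.12 (cv2) and the standard library are available. Lean on these libraries where they do the work, as an engineer would, in place of code of your own. Each camera call takes 0.05 s, during which the arm holds its last target. There are 200 camera calls.

## Working session

There is one attempt and no reset: what is moved stays moved. The work goes in short steps, Python scripts to look and compute and a shell command to move; the robot and the scene stay as the last step left them, time stands still between calls to the robot, and variables do not carry over. Pictures are saved under pics/ and viewed, about 8 in all and at most 12, crops included, and the job is handed in when it is done.

```bash
ls; mkdir -p pics; python3 - <<'E'
from station import sensors, eyes, models
import cv2
for c in ("scene","side"):
    im=eyes.camera(c); cv2.imwrite(f"pics/{c}0.png",im[:,:,::-1])
    i=eyes.camera_info(c); print(c,i)
    for t in ["plate","wall_foot","wall_lip","tray","end_a","end_b","loupe","ring_gauge","lacquer_jar"]:
        print(t,[(round(d["confidence"],2),[round(float(v),4) for v in d["point"]]) for d in models.pinpoint(t,c)[:3]])
s=sensors.get_state(); print(s["time_s"],s["tool_pos"],s["eef_rot"])
E
```

```text
pics
scene {'intrinsics': array([[606.42426174,   0.        , 319.07878429],
       [  0.        , 606.42426174, 245.98232683],
       [  0.        ,   0.        ,   1.        ]]), 'eye': array([1.14868848, 0.53995174, 0.57046553]), 'rotation': array([[-0.61983475,  0.41337382, -0.66702847],
       [ 0.78472135,  0.33101077, -0.52406515],
       [ 0.0041588 , -0.84826526, -0.52955524]])}
plate [(0.83, [0.3506, 0.0275, -0.0033]), (0.75, [0.5356, 0.0351, 0.0047]), (0.73, [0.4687, -0.0877, 0.0017])]
wall_foot [(0.98, [0.6096, 0.0172, 0.0036])]
wall_lip [(0.95, [0.6308, 0.0131, 0.0502])]
tray [(0.89, [0.5202, 0.0316, 0.0022])]
end_a [(0.95, [0.5701, 0.028, 0.0064]), (0.93, [0.4417, 0.2377, 0.0054]), (0.89, [0.4391, 0.1504, 0.0033])]
end_b [(0.95, [0.5701, 0.028, 0.0064]), (0.93, [0.4417, 0.2377, 0.0054]), (0.89, [0.4391, 0.1504, 0.0033])]
loupe [(0.71, [0.4684, -0.0915, 0.0007])]
ring_gauge [(0.71, [0.571, -0.1098, 0.0005])]
lacquer_jar [(0.72, [0.5607, 0.1502, 0.0009])]
side {'intrinsics': array([[463.23157679,   0.        , 332.9008256 ],
       [  0.        , 463.23157679, 232.1206913
[... 333 characters left out ...]
, -0.0025])]
wall_foot [(0.83, [0.6135, 0.0155, 0.0035])]
wall_lip [(0.86, [0.6267, 0.0192, 0.0469])]
tray [(0.68, [0.5195, 0.036, -0.0008])]
end_a [(0.93, [0.5019, 0.0455, 0.0042]), (0.77, [0.3722, 0.0211, 0.0019]), (0.7, [0.3278, 0.0293, 0.003])]
end_b [(0.93, [0.5019, 0.0455, 0.0042]), (0.77, [0.3722, 0.0211, 0.0019]), (0.7, [0.3278, 0.0293, 0.003])]
loupe [(0.88, [0.468, -0.0908, 0.0013])]
ring_gauge [(0.61, [0.5733, -0.1009, -0.0019])]
lacquer_jar [(0.96, [0.5598, 0.1513, -0.0024])]
1.0 [ 5.25008126e-01 -2.92711508e-05  2.63722970e-01] [[ 1.79678594e-05  1.00000000e+00  9.98590367e-06]
 [ 9.99999999e-01 -1.79675885e-05 -2.71246315e-05]
 [-2.71244521e-05  9.98639104e-06 -1.00000000e+00]]
```

View pics/scene0.png

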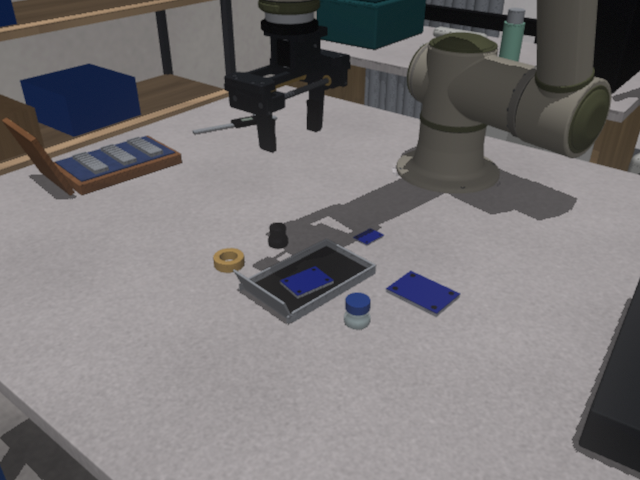

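View pics/side0.png

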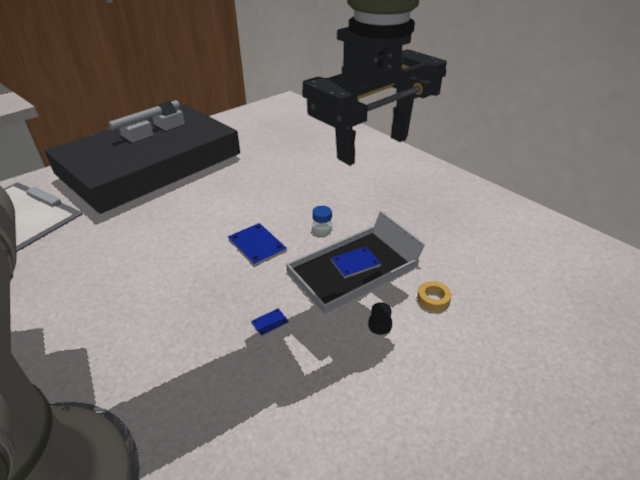

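Candidates for the plate: the blue one in the tray (scene 306,281), a large one on the bench (423,292) and a small one (369,237). The one in the tray fits the description. I'll check it in the wrist view.

```bash
cat > h.py <<'E'
import numpy as np, cv2
from station import sensors, eyes, models
def cam(c):
    s=sensors.get_state(); i=eyes.camera_info(c)
    K=np.array(i["intrinsics"])
    if c=="wrist":
        T=np.array(i["tool_from_camera"]); R=np.array(s["eef_rot"])
        return K,np.array(s["tool_pos"])+R@T[:3,3],R@T[:3,:3]
    return K,np.array(i["eye"]),np.array(i["rotation"])
def ray(c,uv,z,k=None):
    K,e,R=k or cam(c); d=R@np.linalg.solve(K,[uv[0],uv[1],1]); return e+d*(z-e[2])/d[2]
def proj(c,p,k=None):
    K,e,R=k or cam(c); q=K@(R.T@(np.array(p)-e)); return q[:2]/q[2]
E
python3 - <<'E'
from h import *
k=cam("wrist"); im=eyes.camera("wrist"); cv2.imwrite("pics/w0.png",im[:,:,::-1])
print(k)
hsv=cv2.cvtColor(im,cv2.COLOR_RGB2HSV)
m=cv2.inRange(hsv,(105,120,40),(130,255,255))
m=cv2.morphologyEx(m,cv2.MORPH_CLOSE,np.ones((9,9)))
for c in cv2.findContours(m,0,2)[0]:
    if cv2.contourArea(c)<300: continue
    b=cv2.boxPoints(cv2.minAreaRect(c)); w=[ray("wrist",p,.011,k)[:2] for p in b]
    print(b.round(0).tolist(),np.round(w,4).tolist(),np.linalg.norm(w[0]-w[1]),np.linalg.norm(w[1]-w[2]),np.mean(w,0))
for t in ["tray","wall_foot","wall_lip"]:
    print(t,[(round(d["confidence"],2),[round(float(v),4) for v in d["point"]]) for d in models.pinpoint(t,"wrist")[:3]])
E
```

```text
(array([[337.29682865,   0.        , 320.44156011],
       [  0.        , 337.29682865, 235.70328542],
       [  0.        ,   0.        ,   1.        ]]), array([0.52469962, 0.06786206, 0.38385611]), array([[ 9.99998631e-01, -1.61522309e-03, -3.59185083e-04],
       [-1.65293966e-03, -9.65180815e-01, -2.61578406e-01],
       [ 7.58289298e-05,  2.61578642e-01, -9.65182163e-01]]))
[[141.0, 192.0], [144.0, 164.0], [187.0, 170.0], [184.0, 198.0]] [[0.3256, 0.0167], [0.3337, 0.0474], [0.38, 0.0416], [0.3729, 0.0106]] 0.031749895528698745 0.04667964559776782 [0.35304798 0.02910238]
[[292.0, 189.0], [304.0, 143.0], [368.0, 161.0], [355.0, 207.0]] [[0.493, 0.0201], [0.5077, 0.0688], [0.5757, 0.0504], [0.5633, 0.0004]] 0.05086508509044779 0.0705080693626669 [0.53490604 0.0349188 ]
[[331.0, 50.0], [359.0, 22.0], [387.0, 50.0], [359.0, 78.0]] [[0.5349, 0.1581], [0.5626, 0.1832], [0.5912, 0.1585], [0.5635, 0.1324]] 0.03736887032112026 0.037805402617382196 [0.5630647  0.15802214]
[[201.0, 0.0], [268.0, 0.0], [268.0, 67.0], [201.0, 67.0]] [[0.4099, 0.2022], [0.4745, 0.202], [0.472, 0.1432], [0.4044, 0.1433]] 0.0645144980527386 0.05891291136438698 [0.4401849  0.17267279]
tray [(0.19, [0.575, -0.1078, 0.0032])]
wall_foot [(0.72, [0.6103, 0.0185, 0.0059])]
wall_lip [(0.87, [0.6287, 0.0185, 0.0451])]
```

View pics/w0.png

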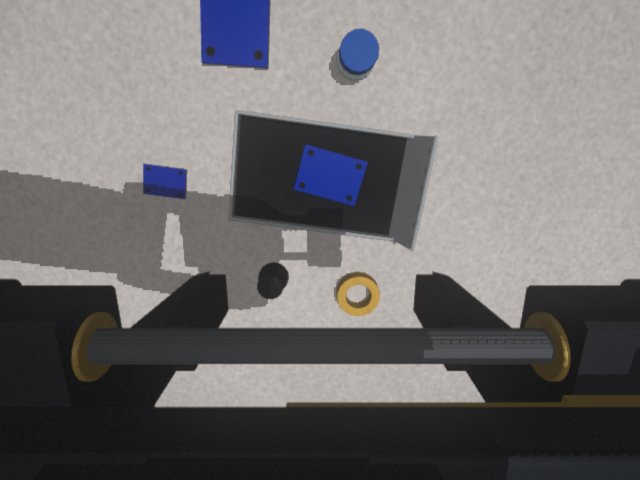

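The in-tray plate (wrist px 331,175) measures 70.5 × 50.9 mm, so it is the right one. Tray corners show at (237,111), (230,220), lip (437,136)–(412,248).

```bash
python3 - <<'E'
from h import *
k=cam("wrist"); P=lambda u,v,z: ray("wrist",(u,v),z,k)[:2].round(4)
a,b=P(237,111,.018),P(230,220,.018); c,d=P(437,136,.046),P(412,248,.046)
print(a,b,c,d)
for p,q in((a,b),(c,d)): print("yaw",np.arctan2(*(p-q)[::-1])-np.pi/2,(p+q)/2,np.linalg.norm(p-q))
m=(a+b)/2;n=(c+d)/2; print(np.arctan2(*(n-m)[::-1]),np.linalg.norm(n-m),"expect 0.201")
E
```

```text
[0.4395 0.1009] [ 0.4242 -0.013 ] [0.6367 0.0754] [ 0.6205 -0.0372]
yaw -0.13352904909187124 [0.43185 0.04395] 0.11492301771185788
yaw -0.14289158436080585 [0.6286 0.0191] 0.11375939521639519
-0.12563716540495687 0.19831309840754346 expect 0.201
```

```bash
python3 -m inch '[[[0.008,-0.008,0.02,0,0,-10],[0.015,-0.017,0.04,0,0,-20],[0.022,-0.026,0.06,0,0,-30],[0.03,-0.035,0.08,0,0,-40],[0.038,-0.044,0.10,0,0,-50],[0.046,-0.052,0.12,0,0,-60],[0.046,-0.052,0.14,0,0,-70],[0.046,-0.052,0.16,0,0,-80],[0.046,-0.052,0.16,0,0,-82.3],[0.046,-0.052,0.16,0,0,-82.3],[0.046,-0.052,0.16,0,0,-82.3]]]' 0
python3 - <<'E'
from h import *
from scipy.spatial.transform import Rotation
s=sensors.get_state(); print(s["tool_pos"],s["eef_rot"],s["wrist_force"])
k=cam("wrist"); im=eyes.camera("wrist"); cv2.imwrite("pics/w1.png",im[:,:,::-1])
E
```

```text
time_s: 2.58
tool_pos: [0.4732, 0.046, 0.104]
eef_rot: [[-0.991, 0.135, 0.001], [0.135, 0.991, -0.0], [-0.001, 0.0, -1.0]]
wrist_force: [0.1, -0.0, -0.6]
grip_width: 0.008
[0.47318008 0.04597744 0.10395565] [[-9.90869932e-01  1.34820004e-01  5.86811280e-04]
 [ 1.34819981e-01  9.90870106e-01 -7.95471218e-05]
 [-5.92178299e-04  2.93034199e-07 -9.99999825e-01]] [ 0.13878051 -0.02921571 -0.60573436]
```

View pics/w1.png

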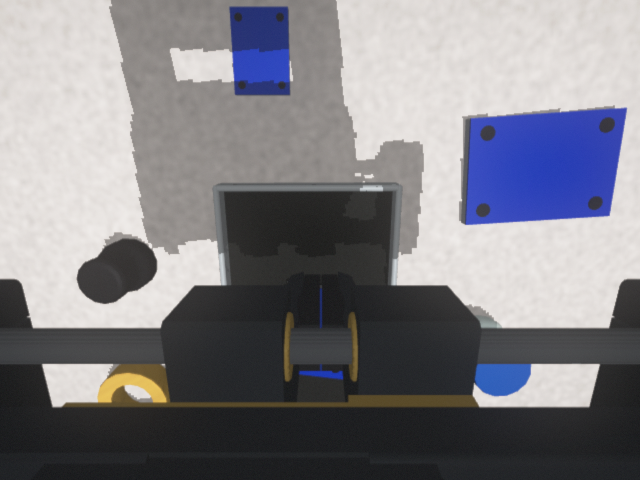

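```bash
python3 -m inch '[[[0,0,0.02,0,-2.5,0],[0,0,0.04,0,-5,0],[0,0,0.055,0,-5,0],[0,0,0.065,0,-5,0],[0,0,0.07,0,-5,0],[0,0,0.072,0,-5,0],[0,0,0.0725,0,-5,0],[0,0,0.0725,0,-5,0]]]'
python3 - <<'E'
from h import *
im=eyes.camera("side"); c=im[180:340,240:460]; cv2.imwrite("pics/s1.png",cv2.resize(c,None,fx=3.5,fy=3.5)[:,:,::-1])
E
```

```text
time_s: 3.62
tool_pos: [0.4732, 0.046, 0.0315]
eef_rot: [[-0.987, 0.134, 0.087], [0.133, 0.991, -0.012], [-0.088, -0.0, -0.996]]
wrist_force: [0.1, -0.0, -0.2]
grip_width: 0.007
```

View pics/s1.png

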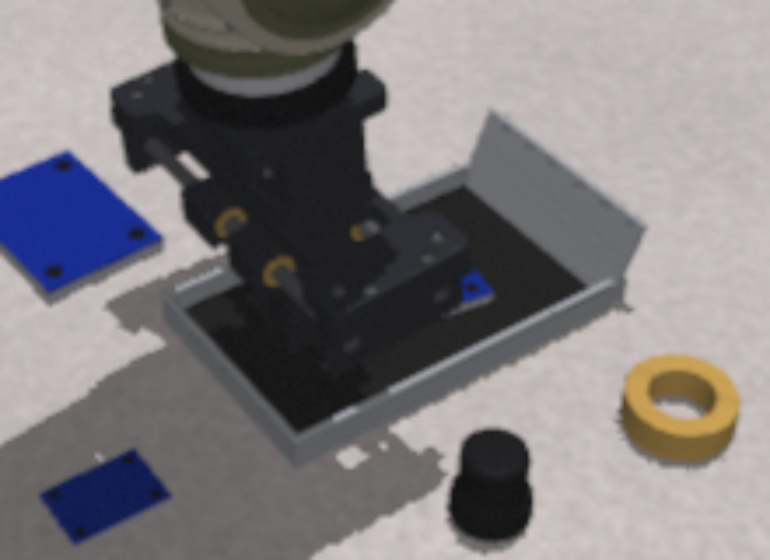

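```bash
python3 -m inch '[[[-0.005,0,0.0006,0,0,0],[-0.01,0,0.001,0,0,0],[-0.014,0,0.0014,0,0,0],[-0.018,0,0.0018,0,0,0],[-0.022,0,0.0021,0,0,0],[-0.026,0,0.0025,0,0,0],[-0.03,0,0.0028,0,0,0],[-0.034,0,0.0032,0,0,0],[-0.038,0,0.0035,0,0,0],[-0.042,0,0.0039,0,0,0],[-0.046,0,0.0042,0,0,0],[-0.05,0,0.0046,0,0,0],[-0.053,0,0.0048,0,0,0],[-0.056,0,0.0051,0,0,0],[-0.059,0,0.0053,0,0,0],[-0.062,0,0.0056,0,0,0],[-0.065,0,0.0059,0,0,0],[-0.068,0,0.0061,0,0,0],[-0.071,0,0.0064,0,0,0],[-0.074,0,0.0067,0,0,0]]]'
python3 - <<'E'
from h import *
a=eyes.camera("side")[170:330,260:460]; b=eyes.camera("scene")[190:350,190:390]
cv2.imwrite("pics/c2.png",cv2.resize(np.hstack([a,b]),None,fx=2,fy=2.5,interpolation=cv2.INTER_CUBIC)[:,:,::-1])
E
```

```text
time_s: 6.18
tool_pos: [0.5456, 0.0363, 0.0309]
eef_rot: [[-0.988, 0.134, 0.083], [0.133, 0.991, -0.011], [-0.084, -0.0, -0.996]]
wrist_force: [-9.4, 0.5, 9.0]
grip_width: 0.002
```

View pics/c2.png

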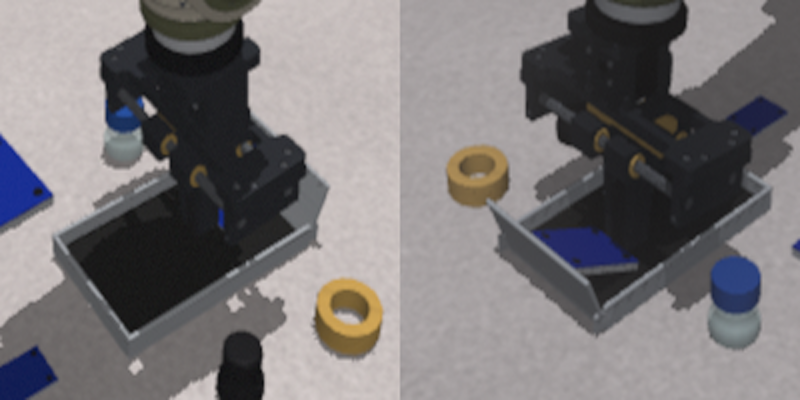

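```bash
python3 -m inch '[[[-0.003,0,0,0,0,0],[-0.006,0,0.0002,0,0,0],[-0.009,0,0.0005,0,0,0],[-0.012,0,0.0008,0,0,0],[-0.015,0,0.001,0,0,0],[-0.018,0,0.0013,0,0,0],[-0.021,0,0.0016,0,0,0],[-0.024,0,0.0018,0,0,0],[-0.027,0,0.0021,0,0,0],[-0.03,0,0.0023,0,0,0],[-0.033,0,0.0026,0,0,0],[-0.036,0,0.0029,0,0,0],[-0.038,0,0.003,0,0,0],[-0.04,0,0.0032,0,0,0]]]'
python3 - <<'E'
from h import *
a=eyes.camera("side")[170:330,260:460]; b=eyes.camera("scene")[190:350,190:390]
cv2.imwrite("pics/c3.png",cv2.resize(np.hstack([a,b]),None,fx=2,fy=2.5,interpolation=cv2.INTER_CUBIC)[:,:,::-1])
E
```

```text
time_s: 8.02
tool_pos: [0.5865, 0.0306, 0.0313]
eef_rot: [[-0.987, 0.134, 0.086], [0.133, 0.991, -0.012], [-0.087, -0.0, -0.996]]
wrist_force: [-0.3, -0.2, -1.1]
grip_width: 0.004
```

View pics/c3.png

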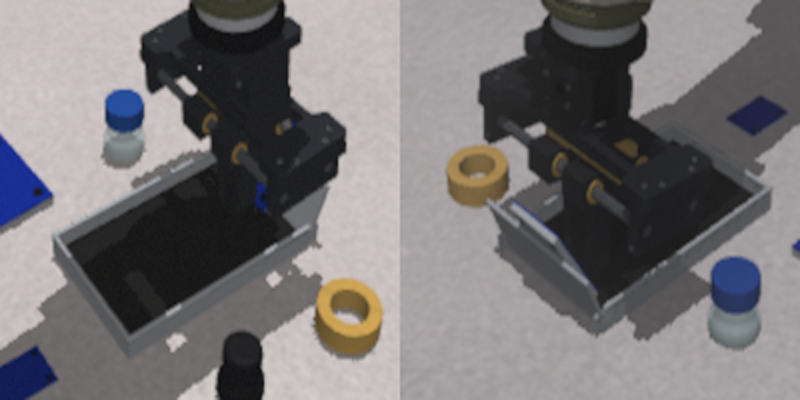

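```bash
python3 -m inch '[[[-0.0015,0,0.0001,0,0,0],[-0.003,0,0.0003,0,0,0],[-0.0045,0,0.0004,0,0,0],[-0.006,0,0.0005,0,0,0],[-0.007,0,0.0006,0,0,0],[-0.008,0,0.0007,0,0,0],[-0.008,0,0.0007,0,0,0]]]'
```

```text
time_s: 9.0
tool_pos: [0.5944, 0.0296, 0.0313]
eef_rot: [[-0.987, 0.134, 0.086], [0.133, 0.991, -0.012], [-0.087, -0.0, -0.996]]
wrist_force: [-0.9, -0.2, -0.2]
grip_width: 0.004
```

```bash
python3 -m inch '[[[-0.001,0,0.0001,0,0,0],[-0.002,0,0.0002,0,0,0],[-0.003,0,0.0003,0,0,0],[-0.003,0,0.0003,0,0,0],[-0.003,0,0.0003,0,0,0]]]'
```

```text
time_s: 9.62
tool_pos: [0.5954, 0.0295, 0.031]
eef_rot: [[-0.988, 0.134, 0.081], [0.133, 0.991, -0.011], [-0.081, -0.0, -0.997]]
wrist_force: [-12.1, 0.5, 7.1]
grip_width: 0.001
```

Firm contact: the lower edge is at the foot. I'll back off, rise and check.

```bash
python3 -m inch '[[[0.003,0,-0.0004,0,0,0],[0.01,0,-0.002,0,0,0],[0.02,0,-0.005,0,0,0],[0.03,0,-0.01,0,0,0],[0.045,0,-0.03,0,2,0],[0.055,0,-0.06,0,5,0],[0.06,0,-0.09,0,5,0],[0.06,0,-0.11,0,5,0],[0.06,0,-0.11,0,5,0]]]'
python3 - <<'E'
from h import *
a=eyes.camera("side")[170:330,260:460]; b=eyes.camera("scene")[190:350,190:390]
cv2.imwrite("pics/c4.png",cv2.resize(np.hstack([a,b]),None,fx=2,fy=2.5,interpolation=cv2.INTER_CUBIC)[:,:,::-1])
for c in("scene","side"):
  for t in ["plate","end_a","end_b"]:
    print(c,t,[(round(d["confidence"],2),[round(float(v),4) for v in d["point"]]) for d in models.pinpoint(t,c)[:4]])
E
```

```text
time_s: 10.75
tool_pos: [0.5288, 0.0385, 0.137]
eef_rot: [[-0.991, 0.134, 0.003], [0.134, 0.991, -0.0], [-0.003, -0.0, -1.0]]
wrist_force: [0.2, -0.1, -0.1]
grip_width: 0.002
scene plate [(0.76, [0.4451, 0.1878, -0.0007]), (0.75, [0.6263, 0.03, 0.0343]), (0.56, [0.3492, 0.0302, -0.0003]), (0.54, [0.471, -0.0893, 0.0029])]
scene end_a [(0.92, [0.4402, 0.2398, 0.0066]), (0.86, [0.3258, 0.0261, 0.0053]), (0.74, [0.3739, 0.0266, -0.0005]), (0.69, [0.6381, 0.0281, 0.0688])]
scene end_b [(0.92, [0.4402, 0.2398, 0.0066]), (0.86, [0.3258, 0.0261, 0.0053]), (0.74, [0.3739, 0.0266, -0.0005]), (0.69, [0.6381, 0.0281, 0.0688])]
side plate [(0.87, [0.6239, 0.0312, 0.0393]), (0.85, [0.4387, 0.194, -0.0039]), (0.82, [0.3455, 0.029, 0.0017])]
side end_a [(0.92, [0.4396, 0.1475, 0.0037]), (0.85, [0.4454, 0.2357, 0.0075]), (0.82, [0.6099, 0.0292, 0.0037]), (0.79, [0.3247, 0.0284, 0.003])]
side end_b [(0.92, [0.4396, 0.1475, 0.0037]), (0.85, [0.4454, 0.2357, 0.0075]), (0.82, [0.6099, 0.0292, 0.0037]), (0.79, [0.3247, 0.0284, 0.003])]
```

View pics/c4.png

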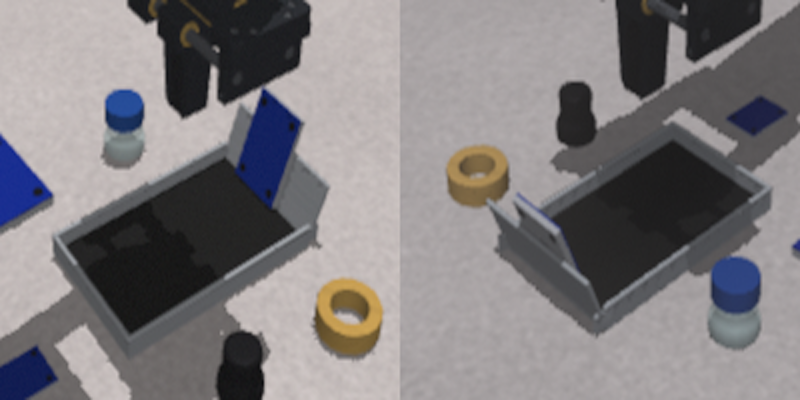

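The plate leans on the wall with its blue face towards the tray, top edge near (0.638, 0.028, 0.069), lower edge at the foot. Next I reach behind.

```bash
python3 -m inch '[[[-0.02,0.004,0,0,0,0],[-0.045,0.004,0,0,0,0],[-0.07,0.004,0,0,0,0],[-0.095,0.004,0,0,0,0],[-0.12,0.004,0,0,0,0],[-0.14,0.004,0,0,0,0],[-0.144,0.004,0,0,0,0],[-0.144,0.004,0.02,0,0,0],[-0.144,0.004,0.04,0,0,0],[-0.144,0.004,0.055,0,0,0],[-0.144,0.004,0.055,0,0,0]]]'
```

```text
time_s: 12.52
tool_pos: [0.6712, 0.0232, 0.0792]
eef_rot: [[-0.991, 0.134, -0.003], [0.134, 0.991, 0.0], [0.003, 0.0, -1.0]]
wrist_force: [0.2, -0.1, 1.2]
grip_width: 0.001
```

```bash
python3 -m inch '[[[0.005,0,-0.0015,0,0,0],[0.01,0,-0.002,0,0,0],[0.015,0,-0.002,0,0,0],[0.019,0,-0.002,0,0,0],[0.022,0,-0.002,0,0,0],[0.025,0,-0.002,0,0,0],[0.028,0,-0.002,0,0,0],[0.031,0,-0.002,0,0,0],[0.034,0,-0.002,0,0,0],[0.037,0,-0.002,0,0,0],[0.04,0,-0.002,0,0,0],[0.043,0,-0.002,0,0,0],[0.046,0,-0.002,0,0,0],[0.049,0,-0.002,0,0,0],[0.052,0,-0.002,0,0,0],[0.055,0,-0.002,0,0,0],[0.058,0,-0.002,0,0,0],[0.058,0,-0.002,0,0,0]]]'
python3 - <<'E'
from h import *
a=eyes.camera("side")[170:330,260:460]; b=eyes.camera("scene")[190:350,190:390]
cv2.imwrite("pics/c5.png",cv2.resize(np.hstack([a,b]),None,fx=2,fy=2.5,interpolation=cv2.INTER_CUBIC)[:,:,::-1])
E
```

```text
time_s: 14.78
tool_pos: [0.6142, 0.031, 0.0826]
eef_rot: [[-0.991, 0.134, -0.0], [0.134, 0.991, -0.0], [0.0, -0.0, -1.0]]
wrist_force: [0.6, -0.1, 0.4]
grip_width: 0.001
```

View pics/c5.png

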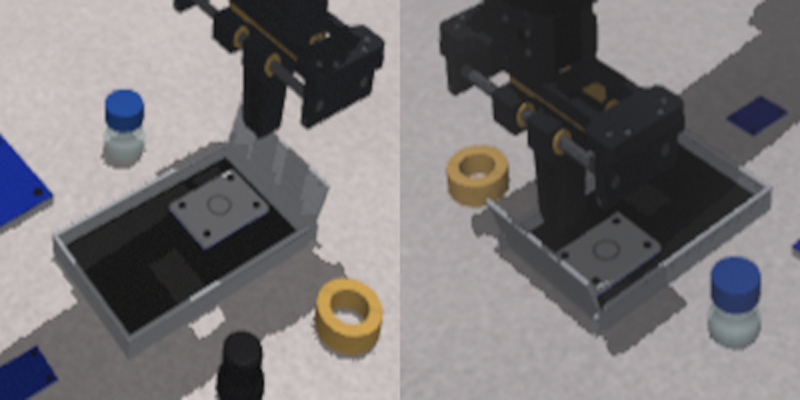

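The plate is flat with its bare face up, with the circle at side crop (219,205) and scene crop (607,250). I'll lift clear and check its tray coordinates.

```bash
python3 -m inch '[[[0,0,-0.03,0,0,0],[0,0,-0.07,0,0,0],[0,0,-0.11,0,0,0],[0,0,-0.12,0,0,0],[0,0,-0.12,0,0,0]]]'
python3 - <<'E'
from h import *
c,s=np.cos(-.135),np.sin(-.135)
T=lambda p:(np.array([[c,s],[-s,c]])@(np.array(p)[:2]-[.522,.0325])).round(4)
print(T(ray("side",(369.5,252),.011)),T(ray("scene",(293.5,290),.011)))
for cm in("side","scene"):
  eyes.camera(cm)
  for t in ["plate","wall_foot","loupe","ring_gauge","lacquer_jar"]:
    print(cm,t,[(round(d["confidence"],2),[round(float(v),4) for v in d["point"]],T(d["point"])) for d in models.pinpoint(t,cm)[:3]])
E
```

```text
time_s: 15.5
tool_pos: [0.6143, 0.0309, 0.2021]
eef_rot: [[-0.991, 0.134, -0.0], [0.134, 0.991, 0.0], [0.0, 0.0, -1.0]]
wrist_force: [0.5, -0.1, -0.7]
grip_width: 0.004
[0.047  0.0061] [0.0479 0.0095]
side plate [(0.96, [0.5702, 0.0385, 0.013], array([0.047 , 0.0124])), (0.81, [0.3487, 0.0277, -0.0015], array([-0.1711, -0.0281])), (0.74, [0.4416, 0.1932, -0.0027], array([-0.1013,  0.1484]))]
side wall_foot [(0.68, [0.6114, 0.0174, 0.001], array([ 0.0906, -0.0029]))]
side loupe [(0.88, [0.4682, -0.0878, 0.0011], array([-0.0371, -0.1264]))]
side ring_gauge [(0.86, [0.5722, -0.1043, -0.001], array([ 0.0682, -0.1288]))]
side lacquer_jar [(0.86, [0.5592, 0.1521, -0.0027], array([0.0208, 0.1235]))]
scene plate [(0.71, [0.5714, 0.0348, 0.0112], array([0.0486, 0.0089])), (0.62, [0.3513, 0.027, 0.0022], array([-0.1684, -0.0284])), (0.59, [0.4454, 0.1872, 0.0031], array([-0.0967,  0.143 ]))]
scene wall_foot [(0.71, [0.609, 0.0165, 0.0007], array([ 0.0884, -0.0041]))]
scene loupe [(0.74, [0.4714, -0.089, 0.0004], array([-0.0338, -0.1272]))]
scene ring_gauge [(0.93, [0.5689, -0.1109, -0.001], array([ 0.0658, -0.1358]))]
scene lacquer_jar [(0.92, [0.5621, 0.1483, 0.0028], array([0.0241, 0.1201]))]
```

Tray coordinates are x ≈ 0.048 and y ≈ 0.009, inside the limits, and the bystanders haven't moved. Handing in.

```bash
python3 -c "
from station import robot; print(robot.finish_job())"
```

```text
the job is handed in; nothing more can be done
None
```

The plate is turned over: it lies flat on the tray floor with the bare metal face up. I handed the job in at about 16 s; the station gives no verdict.

- **Method:** With the fingers shut, I pushed the plate along the floor and up the tall end wall. It stood there by itself with its lower edge at the foot. I then reached over behind the lip and pushed its top edge back until it fell into the tray. It was never gripped or lifted.
- **Last checks:** The pictures showed the bare face with its turned circle up. The plate's centre is at x ≈ 0.048 m and y ≈ 0.009 m in the tray frame, where the limits are ±0.06 m and ±0.035 m.
- **Bystanders:** The loupe, ring gauge and jar measured within about 4 mm of their first readings, which is within the measuring error.
- **Robot:** The arm had lifted clear, with the TCP at 0.20 m and the wrist force near zero.
- **Disagreements:** The plate's y position varied from 6 to 12 mm between the side and scene cameras, well inside the limit. No check failed.

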